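# Press a carved rosette onto a glued panel with a toggle clamp

### The job

Take the sharpening stone off the panel in the glue-up press and lay it flat in the wide empty compartment of the tool tray, then set the round rosette face up in the middle of that panel. Swing the clamp handle over centre to its stop so that the pad presses the rosette down, leave it locked for two seconds, then swing the handle all the way back open, leaving the rosette centred on the panel and the other things on the bench where they are.

Things in the scene. Friction and masses are not known exactly. Their poses are not given: they have to be found in the camera images.
- press: Fixed press: plywood base 300 x 130 x 18 mm (local x -65 to 235) and toggle clamp moving in the local x-z plane. Origin on the table under the clamp bracket; local x points to the panel, z up. Pale wooden panel 112 x 112 mm fixed on it, centre at local x 160, y 0, flat top 30 mm above the table; strips round it are lower. Bracket: steel, local x -43 to 43, y -25 to 25, 98 mm high.
- panel_mid (a point): Middle of the panel's top face (30 mm above the table, press-local x = 160); axes as the press. The clamp pad comes down here.
- clamp_handle (a joint): Handle angle, rad. 0 = fully open: laid back, away from the panel, 0.1 above level; it stands 0.1 + value above level. 1.58 = dead centre, 1.65 = stop (locked, just past upright). Friction keeps it where left; it takes 1 to 8 N at the grip, most from 1.45 to 1.58 with the rosette under the pad, and to unlock. The arm swings down onto the panel as the handle rises.
- handle_pivot (a point): Hinge axis of the handle, parallel to the press's y axis: press-local x = -28, z = 61.5 mm.
- handle_grip (a point): Middle of the handle's black grip: a round bar of 16 mm diameter and 72 mm length, parallel to the press's y axis, sticking out to the +y side of the handle stem (12 mm thick, at y = 0) at its end, 100 mm from the hinge axis. This point is at press-local y = 45. From above it can be pinched front and back (fingers closing along the press's x axis), and it turns between the fingers.
- clamp_pad: Black rubber pad, 18 mm diameter, on a spring spindle (12 mm travel, 1 N/mm) at the end of the clamp arm, a 16 x 12 mm steel bar hinged at press-local x 22, z 85 mm; spindle 138 mm from the hinge. Origin on the bar's axis, pad face 43 mm below it when closed. Open, the arm stands nearly upright, 235 mm high. Locked, it presses the rosette with about 5 N.
- stone: Grey sharpening stone, plain block 100 x 40 x 22 mm (local x, y, z), 0.2 kg, at the start lying on the panel. Origin at the centre of its underside.
- rosette: Round carved wooden rosette, 52 mm diameter, 18 mm high, straight side up to 10 mm, flat raised boss of 24 mm diameter on top, eight petals. Origin at the centre of its flat underside, z up. Lies face up on the table.
- tray: Fixed wooden tool tray 210 x 180 mm (local x, y), walls 32 mm high and 6 mm thick, floor 6 mm above the table; origin under its centre. A partition 31 mm high at local y = 36 parts the wide empty compartment (local y -84 to 33, x -99 to 99) from a narrow one holding a gouge. Lay the stone in the wide one.
- square_boss: Bystander: square carved block 46 x 46 x 18 mm lying near the rosette. Origin under its centre.
- leaf_block: Bystander: oblong leaf-carved block 75 x 34 x 14 mm lying near the rosette. Origin under its centre.
- gouge: Bystander: gouge with a wooden handle, 170 mm long, in the tray's narrow compartment.
- glue_bottle: Bystander: white glue bottle, 54 mm diameter, 130 mm high. Origin at the centre of its foot.
- glue_brush: Bystander: brush lying on the table between robot and press.
- hammer: Bystander: hammer lying on the table on the robot's right.
- steel_cup: Bystander: steel cup, 72 mm diameter, 80 mm high. Origin at the centre of its foot.
- stone_box: Bystander: blue box 110 x 60 x 30 mm. Origin under its centre.
Mind the look-alikes: they are no part of the job. What is shaped like the rosette but black or purple is not meant.

How it is judged (in metres and radians):
On the way, in this order (a step that is already met when the one before it is completed fails the run):
1. the stone lies flat in the wide compartment of the tray, let go (x of stone in the frame of tray between -0.082 and 0.082 m and y of stone in the frame of tray between -0.075 and 0.025 m and z of stone in the frame of tray below 0.014 m and angle between stone's own z axis and vertical below 0.15 rad and linear speed of stone below 0.02 m/s and contact force between the fingers and stone below 0.1 N), for 0.2 s.
2. the rosette lies flat and face up on the middle of the panel (within 10 mm), let go (horizontal distance between rosette and panel_mid below 0.01 m and z of rosette in the frame of panel_mid between -0.003 and 0.003 m and angle between rosette's own z axis and vertical below 0.08 rad and linear speed of rosette below 0.02 m/s and contact force between the fingers and rosette below 0.1 N), for 0.2 s.
3. the handle is over centre (above 1.60 rad) and the pad presses the centred rosette with more than 2 N, for 1.5 s (horizontal distance between rosette and panel_mid below 0.01 m and z of rosette in the frame of panel_mid between -0.003 and 0.003 m and angle between rosette's own z axis and vertical below 0.08 rad and linear speed of rosette below 0.02 m/s and value of joint clamp_handle above 1.6 rad and contact force between clamp_pad and rosette above 2 N), for 1.5 s.
4. the handle is back open (below 0.15 rad) (value of joint clamp_handle below 0.15 rad), for 0.2 s.
At the end, for the whole second after the job is handed in: The stone rests flat in the wide compartment of the tray, the rosette rests flat and face up within 10 mm of the middle of the panel, the clamp handle is open (below 0.15 rad), all released and still (all of step 1 and all of step 2 and value of joint clamp_handle below 0.15 rad); the robot touches nothing.
It fails at once if the clamp pad pressed on the stone (contact force between clamp_pad and stone above 3 N).
It fails at once if another thing on the bench (block, gouge, bottle, brush, hammer, cup, box) was moved by more than 30 mm (distance of any of square_boss, leaf_block, gouge, glue_bottle, glue_brush, hammer, steel_cup, stone_box from where it was at the start of the episode above 0.03 m).
It also fails if it takes over 72 s, if anything falls off the work surface, if the arm or the gripper's body presses on something with over 40 N, if the wrist force passes 120 N, or if a joint passes its speed limit or range.

### The arm

A 6-joint arm with a two-finger parallel gripper is mounted at the origin on the work surface. World frame = base frame: x ahead of the robot, y to its left, z up, the work surface at z = 0. Lengths are in m, angles in degrees, forces in N, time in s.
With the tool pointing down it reaches from about 0.4 to 0.825 m from the base axis. Payload 7 kg.
Tool frame: the origin (TCP) lies midway between the tips of the shut fingers; the grasp point (between the pads) lies 19 mm behind it (r.tcp_to_grasp is the distance from the TCP to the grasp point, in m); z points along the fingers, y is the line along which they close (so a half turn about z gives the same grasp; the last joint's range is limited). The gripper opens to 88 mm and grips with 3 to 60 N. Pads are 19 mm wide; open, the fingers measure 130 mm over their backs; the gripper's body (78 mm by 193 mm) begins 47 mm behind the grasp point.
Start: joints at [-53.509, 20.546, 0.682, 0, -70.136, -16.507], TCP at [0.231, -0.634, 0.193] pointing down, gripper open.
Joint ranges: [-176.03, 176.03], [-82.01, 121.73], [-58.28, 71.71], [-173.87, 95.51], [-174.79, -0.11], [-173.66, 173.66]. Speed limits (degrees/s): [136.94, 136.94, 172.46, 180, 180, 180].

### API

Orientations are given as a 3x3 rotation matrix whose columns are the frame's x, y, z axes.
In Python, from plant import r gives the robot as it stands.
- The arm moves only by the tool move_arm, never from a script. Its argument "rows" is one flat list of numbers, 7 for each row, row after row: the shift along the tool's x, y, z in cm, then the turn, a rotation vector about the tool's x, y, z in degrees, then the finger opening in cm, from 0 to 8.76. A call has 1 to 8 rows; each row is the pose to reach, as a shift and turn from the pose commanded when the call began, along the tool's axes at that moment; what a row does not reach only later rows make up. A row lasts 1/12 s, in which the tool goes at most 41.7 mm and 7.16 degrees, less where a joint would pass 70% of its speed; a pose out of reach is approached as far as the arm can. A call with a gripper value outside its range is refused whole. The fingers move at their own pace and stop on an object; "force" is the grip in N (left out, the last holds). Time passes only in rows, so rows that repeat a pose let the fingers close. It gives the time, the measured TCP pose, the force, the opening and the grip force at its end, in the units of the state.
- r.observe(): the state, without advancing time (a new reading comes with each control period).
- r.read_camera(name): name is "scene" or "top" or "wrist"; returns a dict with "frame" (400x640x3 uint8, red, green, blue), "fx", "fy", "cx", "cy" (pixels), "k1" (the pictures are not rectified: a ray, as slopes to the right and down, at radius r is drawn at 1 + k1 r^2 times it, then the intrinsics apply), "R" (3x3) and "t" (3): a world point X has camera coordinates R X + t. Camera axes: x right, y down, z forward; pixel columns grow to the right and rows downward; lengths in m; the calibration is good to about 2 mm. A picture is of the moment at which its call begins. There is no depth.
- r.hand_in(): hands the job in; it is judged then, once.
The state is a dict: "time": time; "joint_positions": joint angles; "joint_velocities": joint speeds; "tau": joint torques, N m; "tool_pos": TCP position; "ee_rot": TCP orientation; "wrist_force": force on the tool from outside, world axes, zero at the start; "torque": the same for the moment, N m; "opening": opening from 0.0 (shut) to 1.0 (fully open); "finger_force": force on a finger pad.
Only numpy, scipy, OpenCV 4.12 (cv2) and the standard library are available. Lean on these libraries where they do the work, as an engineer would, in place of code of your own. Each camera call takes 0.05 s, during which the arm holds its last target. There are 200 camera calls.

## Working session

There is one attempt and no reset: what is moved stays moved. The work goes in short steps, Python scripts to look and compute and a tool call to move; the robot and the scene stay as the last step left them, time stands still between calls to the robot, and variables do not carry over. Pictures are saved under pics/ and viewed, at most 10 in all, crops included, and the job is handed in when it is done.

Besides the shell and the picture viewer there is one more tool, called in YAML: its name, and indented under it one key for each argument. move_arm: Moves the arm, as the interface text tells. Its arguments: {"type":"object","properties":{"rows":{"type":"array","items":{"type":"number"}},"force":{"type":"number"}},"required":["rows"]}

```bash
ls; mkdir -p pics; python3 - <<'E'
from plant import r
import cv2
o=r.observe();print(o['time'],o['tool_pos'],o['ee_rot'],o['opening'])
for n in ("top","scene"):
    c=r.read_camera(n);cv2.imwrite(f"pics/{n}0.png",c["frame"][:,:,::-1]);print(n,{k:v for k,v in c.items() if k!="frame"})
E
```

```text
pics
0.0 [ 0.23048508 -0.63386603  0.19211826] [[-9.39829328e-01 -3.41643606e-01 -6.93903068e-04]
 [-3.41644282e-01  9.39828145e-01  1.49757048e-03]
 [ 1.40514255e-04  1.64452867e-03 -9.99998638e-01]] 1.0001072767797712
top {'fx': 383.40640984815883, 'fy': 383.40640984815883, 'cx': 318.6660845737896, 'cy': 199.07082077737732, 'k1': 0.00848025801428933, 'R': array([[-3.61572428e-02, -9.99325756e-01, -6.37859977e-03],
       [-9.79449492e-01,  3.67039555e-02, -1.98321739e-01],
       [ 1.98422142e-01, -9.23250966e-04, -9.80116218e-01]]), 't': array([0.01296736, 0.58603643, 1.14987986])}
scene {'fx': 426.39135936676473, 'fy': 426.39135936676473, 'cx': 322.65843525696704, 'cy': 195.93110581216482, 'k1': -0.11331068308468317, 'R': array([[-0.85420515,  0.51992345,  0.00363015],
       [ 0.2841815 ,  0.4727183 , -0.83413325],
       [-0.43540147, -0.71148929, -0.55155103]]), 't': array([ 0.46556005, -0.02142663,  1.87801809])}
```

View pics/top0.png

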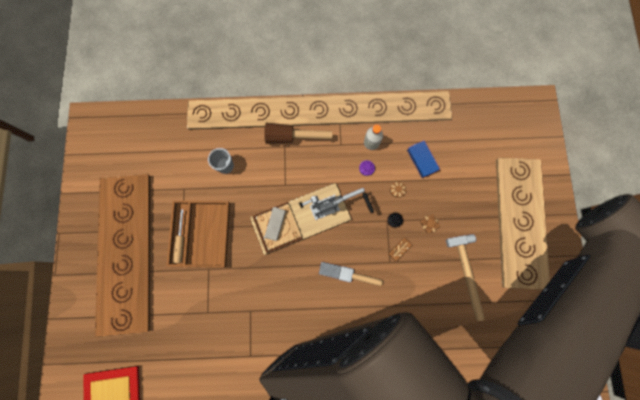

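View pics/scene0.png

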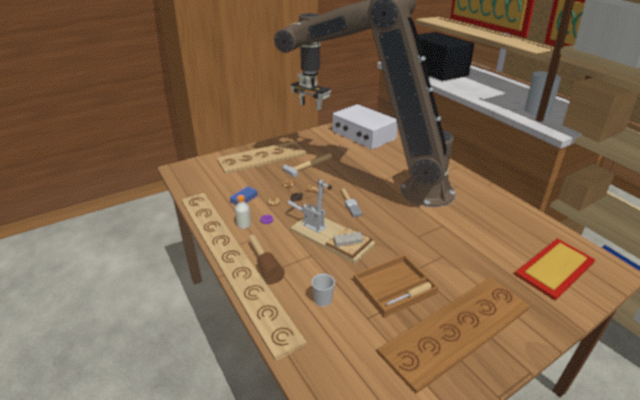

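The top view shows the tray at about (200,235), the press with the stone around (300,218), two carved candidates at (398,189) and (430,224), the leaf block at (400,249), and look-alikes at (396,220, black) and (367,168, purple). I'll zoom in.

```bash
cat > h.py <<'E'
from plant import r
import cv2, numpy as np
def ray(c,uv):
    K=np.array([[c['fx'],0,c['cx']],[0,c['fy'],c['cy']],[0,0,1]])
    p=cv2.undistortPoints(np.array(uv,float).reshape(-1,1,2),K,np.array([c['k1'],0,0,0,0.]))[:,0]
    return -c['R'].T@c['t'], np.c_[p,np.ones(len(p))]@c['R']
def plane(c,uv,z):
    o,d=ray(c,uv); return o+d*((z-o[2])/d[:,2])[:,None]
def pix(c,X):
    K=np.array([[c['fx'],0,c['cx']],[0,c['fy'],c['cy']],[0,0,1]])
    return cv2.projectPoints(np.atleast_2d(np.array(X,float)),cv2.Rodrigues(c['R'])[0],c['t'],K,np.array([c['k1'],0,0,0,0.]))[0][:,0]
def up(img,x0,y0,x1,y1,s,f): cv2.imwrite(f,cv2.resize(img[y0:y1,x0:x1,::-1],None,fx=s,fy=s,interpolation=cv2.INTER_CUBIC))
def tool(dxyz):
    "world shift (m) -> tool shift cm"
    return r.observe()['ee_rot'].T@np.array(dxyz)*100
E
python3 - <<'E'
from h import *
c=r.read_camera("top")
a=cv2.resize(c['frame'][175:275,160:355,::-1],None,fx=4,fy=4,interpolation=cv2.INTER_CUBIC)
b=cv2.resize(c['frame'][150:200,350:470,::-1],None,fx=4,fy=4,interpolation=cv2.INTER_CUBIC)
b=cv2.resize(c['frame'][180:262,350:470,::-1],None,fx=2.4,fy=2.4,interpolation=cv2.INTER_CUBIC)
b=cv2.copyMakeBorder(b,0,0,0,a.shape[1]-b.shape[1],cv2.BORDER_CONSTANT)
cv2.imwrite("pics/z.png",np.vstack([a,b]))
for n,uv,z in [("A",(398,189),.015),("B",(430,224),.015),("leaf",(400,249),.014),("press far",(300,218),.03),("tray",(203,235),.03),("black",(396,220),.018)]:
    print(n,plane(c,[uv],z).round(3))
E
```

```text
A [[ 0.619 -0.27   0.015]]
B [[ 0.5   -0.364  0.015]]
leaf [[ 0.424 -0.261  0.014]]
press far [[0.532 0.053 0.03 ]]
tray [[0.489 0.362 0.03 ]]
black [[ 0.516 -0.255  0.018]]
```

View pics/z.png

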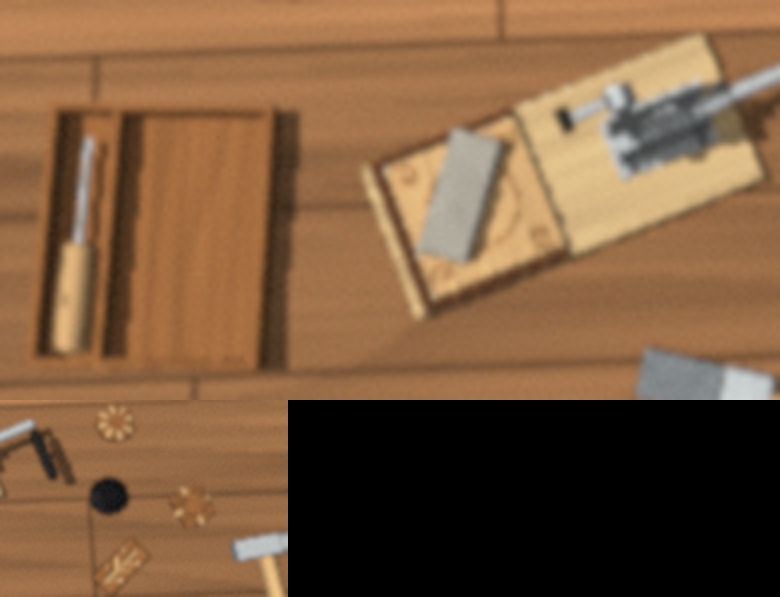

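Crop: tray on the left (gouge in its left compartment, wide one on the right), stone corners about (455,128),(503,143),(470,262),(418,250), and base corners (705,35),(765,178),(420,318),(365,165). A (116,422) looks round with petals. B (191,506) looks square.

```bash
python3 - <<'E'
from h import *
c=r.read_camera("top")
f=lambda L:[((u+.5)/4-.5+160,(v+.5)/4-.5+175) for u,v in L]
def show(n,L,z):
    P=plane(c,f(L),z); print(n,P[:,:2].round(3).tolist(),"mean",P.mean(0).round(4),
     "sides",[round(float(np.linalg.norm(P[i]-P[i-3])),3) for i in range(4)],
     "dir01",[round(float(np.degrees(np.arctan2(*(P[j]-P[i])[1::-1]))),1) for i,j in((0,1),(1,2),(3,2),(0,3))])
    return P
show("base",[(705,35),(765,178),(420,318),(365,165)],.018)
show("panel",[(515,118),(567,250),(433,300),(388,173)],.03)
show("stone",[(455,128),(503,143),(470,262),(418,250)],.052)
show("tray",[(57,108),(275,108),(263,367),(35,357)],.032)
# A blob
hsv=cv2.cvtColor(c['frame'],cv2.COLOR_RGB2HSV)
for n,(x,y) in dict(A=(398,189),B=(430,224)).items():
    w=c['frame'][y-12:y+13,x-12:x+13].astype(int)
    m=((w[...,0]>185)|(w.sum(2)<230)).astype(np.uint8); v,u=np.nonzero(m); 
    print(n,len(u),plane(c,[((u.min()+u.max())/2+x-12,(v.min()+v.max())/2+y-12)],.012))
s=r.read_camera("scene"); uv=pix(s,[[.619,-.27,.01],[.5,-.364,.01],[.52,.08,.05]]);print(uv)
E
```

```text
base [[0.645, -0.067], [0.525, -0.11], [0.423, 0.169], [0.547, 0.213]] mean [0.5348 0.0511 0.018 ] sides [0.128, 0.297, 0.132, 0.296] dir01 [-160.3, 110.0, -160.7, 109.3]
panel [[0.579, 0.089], [0.471, 0.051], [0.436, 0.157], [0.538, 0.192]] mean [0.506  0.1222 0.03  ] sides [0.115, 0.112, 0.108, 0.11] dir01 [-160.1, 108.4, -161.1, 111.8]
stone [[0.569, 0.135], [0.555, 0.098], [0.462, 0.125], [0.473, 0.165]] mean [0.5148 0.1308 0.052 ] sides [0.04, 0.097, 0.042, 0.1] dir01 [-109.6, 163.6, -105.0, 162.5]
tray [[0.601, 0.458], [0.594, 0.282], [0.389, 0.29], [0.403, 0.467]] mean [0.4966 0.3744 0.032 ] sides [0.176, 0.206, 0.178, 0.198] dir01 [-92.1, 178.0, -94.6, 177.3]
A 65 [[ 0.63137736 -0.27149585  0.012     ]]
B 5 [[ 0.5019357  -0.35990333  0.012     ]]
[[274.38316672 200.32052037]
 [289.096777   182.63036824]
 [339.82535624 229.22133243]]
```

move_arm:
  rows: [-49.1,20.9,-11,0,0,37,8.7,-49.1,20.9,-11,0,0,37,8.7,-49.1,20.9,-11,0,0,37,8.7,-49.1,20.9,-11,0,0,37,8.7,-49.1,20.9,-11,0,0,37,8.7,-49.1,20.9,-11,0,0,37,8.7,-49.1,20.9,-11,0,0,37,8.7,-49.1,20.9,-11,0,0,37,8.7]

```text
time: 0.92
tool_pos: [0.4645, -0.4155, 0.2593]
ee_rot: [[-0.956, 0.293, 0.0], [0.293, 0.956, -0.0], [-0.0, -0.0, -1.0]]
wrist_force: [0.3, -1.4, -1.0]
opening: 0.994
finger_force: 0.0
```

```bash
python3 - <<'E'
from h import *
o=r.observe();print(o['time'],o['tool_pos'],o['ee_rot'].round(3).tolist(),o['joint_positions'])
print(tool(np.array([.62,-.27,.30])-o['tool_pos']))
c=r.read_camera("wrist");cv2.imwrite("pics/w1.png",c["frame"][:,:,::-1])
print(pix(c,[[.62,-.27,.01],[.5,-.364,.01]]))
E
```

```text
0.9167 [ 0.46449413 -0.41554741  0.25931149] [[-0.956, 0.293, 0.0], [0.293, 0.956, -0.0], [-0.0, -0.0, -1.0]] [-2.38944353e+01  1.37581734e+01 -2.57841969e-01 -1.78420015e-03
 -7.59657423e+01 -8.31439462e+01]
[-10.604495    18.47247406  -4.06560894]
[[452.61122769 228.69898745]
 [368.12091152 169.16434275]]
```

View pics/w1.png

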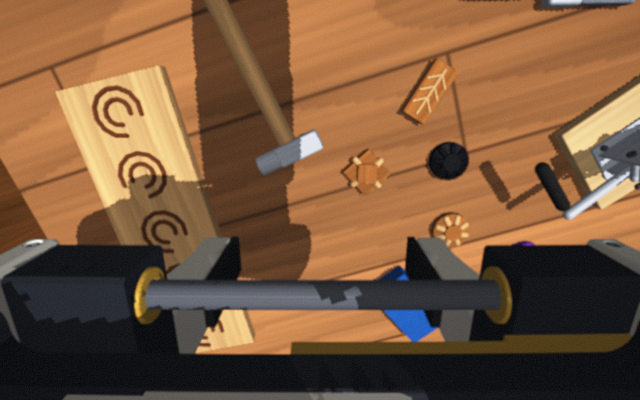

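A at (451,230) is the round eight-petal rosette, and B at (366,172) is the square boss. Next is the stone.

move_arm:
  rows: [11.2,53.7,-4.1,0,0,0,8.7,11.2,53.7,-4.1,0,0,0,8.7,11.2,53.7,-4.1,0,0,0,8.7,11.2,53.7,-4.1,0,0,0,8.7,11.2,53.7,-4.1,0,0,0,8.7,11.2,53.7,-4.1,0,0,0,8.7,11.2,53.7,-4.1,0,0,0,8.7,11.2,53.7,-4.1,0,0,0,8.7]

```text
time: 1.63
tool_pos: [0.4934, -0.0843, 0.284]
ee_rot: [[-0.956, 0.293, 0.001], [0.293, 0.956, 0.0], [-0.001, 0.0, -1.0]]
wrist_force: [1.3, 0.1, -0.2]
opening: 0.995
finger_force: 0.0
```

```bash
python3 - <<'E'
from h import *
o=r.observe();print(o['time'],o['tool_pos'],o['ee_rot'].round(3).tolist(),o['joint_positions'])
print(tool(np.array([.515,.131,.30])-o['tool_pos']))
E
```

```text
1.6333 [ 0.49336428 -0.08426029  0.28397868] [[-0.956, 0.293, 0.001], [0.293, 0.956, 0.0], [-0.001, 0.0, -1.0]] [ 1.28375293e+01  9.89653376e-01 -1.20726296e+01 -3.81008862e-03
 -7.68933866e+01 -1.19854449e+02]
[ 4.23013182 21.21740474 -1.59547116]
```

move_arm:
  rows: [4.2,21.2,-1.6,0,0,0,8.7,4.2,21.2,-1.6,0,0,0,8.7,4.2,21.2,-1.6,0,0,0,8.7,4.2,21.2,-1.6,0,0,0,8.7,4.2,21.2,-1.6,0,0,0,8.7,4.2,21.2,-1.6,0,0,0,8.7,4.2,21.2,-1.6,0,0,0,8.7,4.2,21.2,-1.6,0,0,0,8.7]

```text
time: 2.3
tool_pos: [0.5154, 0.1294, 0.2992]
ee_rot: [[-0.957, 0.291, -0.001], [0.291, 0.957, -0.0], [0.0, -0.001, -1.0]]
wrist_force: [-0.7, 0.1, -0.4]
opening: 0.993
finger_force: 0.0
```

```bash
python3 - <<'E'
from h import *
o=r.observe();print(o['time'],o['tool_pos'],o['ee_rot'].round(3).tolist())
c=r.read_camera("wrist");cv2.imwrite("pics/w2.png",c["frame"][:,:,::-1])
g=c['frame'].astype(int); sat=g.max(2)-g.min(2)
m=((sat<25)&(g.mean(2)>80)&(g.mean(2)<210)).astype(np.uint8)
p=pix(c,[[.515,.131,.052]])[0];print(p,pix(c,[[.508,.122,.03]]))
n,L,S,C=cv2.connectedComponentsWithStats(m)
for i in range(1,n):
    if S[i,4]>800:
        (cx,cy),wh,a=cv2.minAreaRect(np.argwhere(L==i)[:,::-1].astype(np.float32)); b=cv2.boxPoints(((cx,cy),wh,a))
        P=plane(c,b,.052); print(S[i],plane(c,[(cx,cy)],.052).round(4),P[:,:2].round(4).tolist(), [np.degrees(np.arctan2(*(P[k+1]-P[k])[1::-1])).round(1) for k in (0,1)])
E
```

```text
2.3 [0.51539216 0.12938483 0.29920449] [[-0.957, 0.291, -0.001], [0.291, 0.957, -0.0], [0.0, -0.001, -1.0]]
[325.28435078 155.14407011] [[317.55026959 149.41823535]]
[121  69  33  33 916] [[ 0.3598 -0.0703  0.052 ]] [[0.3375, -0.0829], [0.344, -0.0459], [0.3826, -0.0574], [0.3762, -0.0955]] [np.float64(80.0), np.float64(-16.6)]
[ 311  119   30   74 2086] [[0.5155 0.1311 0.052 ]] [[0.4646, 0.127], [0.4754, 0.1628], [0.5699, 0.1356], [0.5583, 0.0974]] [np.float64(73.1), np.float64(-16.0)]
[ 165  186  102   93 3066] [[ 0.5823 -0.0593  0.052 ]] [[0.6022, -0.1585], [0.5127, 0.0077], [0.5636, 0.0335], [0.6606, -0.135]] [np.float64(118.3), np.float64(26.9)]
[ 417  229   78   50 1690] [[0.7149 0.2751 0.052 ]] [[0.6704, 0.222], [0.6772, 0.3267], [0.7613, 0.3303], [0.7552, 0.2203]] [np.float64(86.3), np.float64(2.5)]
[ 313  287  183   31 3752] [[0.7621 0.1826 0.052 ]] [[0.7393, 0.0433], [0.6895, 0.0614], [0.7852, 0.3197], [0.8389, 0.3099]] [np.float64(160.1), np.float64(69.7)]
[  65  392  347    8 2137] [[ 0.8691 -0.1322  0.052 ]] [[0.7932, -0.4282], [0.779, -0.4197], [0.9472, 0.1535], [0.9626, 0.1502]] [np.float64(149.1), np.float64(73.6)]
```

View pics/w2.png

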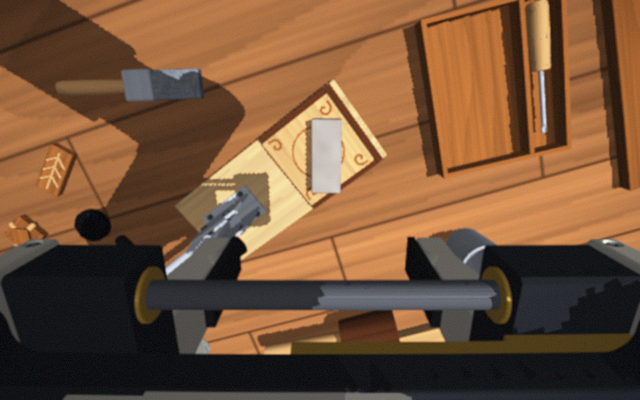

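Stone in the wrist view at (326,155): centre (0.5155, 0.131), and the finger axis is already aligned. Descending and gripping.

move_arm:
  rows: [0.05,0.15,4,0,0,0,8.7,0.05,0.15,8,0,0,0,8.7,0.05,0.15,12,0,0,0,8.7,0.05,0.15,16,0,0,0,8.7,0.05,0.15,20,0,0,0,8.7,0.05,0.15,23.5,0,0,0,8.7,0.05,0.15,25.5,0,0,0,8.7,0.05,0.15,26.5,0,0,0,8.7]

```text
time: 3.02
tool_pos: [0.5137, 0.1278, 0.0316]
ee_rot: [[-0.956, 0.295, -0.004], [0.295, 0.956, -0.002], [0.003, -0.004, -1.0]]
wrist_force: [-0.4, -1.1, -0.2]
opening: 0.993
finger_force: 0.0
```

move_arm:
  rows: [0,0,0,0,0,0,3,0,0,0,0,0,0,3,0,0,0,0,0,0,3,0,0,0,0,0,0,3,0,0,0,0,0,0,3,0,0,0,0,0,0,3,0,0,0,0,0,0,3,0,0,0,0,0,0,3]
  force: 25

```text
time: 3.68
tool_pos: [0.5157, 0.1306, 0.0349]
ee_rot: [[-0.956, 0.292, 0.001], [0.292, 0.956, 0.0], [-0.0, 0.001, -1.0]]
wrist_force: [-0.7, 0.4, 0.3]
opening: 0.446
finger_force: 0.0
```

move_arm:
  rows: [0,0,0,0,0,0,3,0,0,0,0,0,0,3,0,0,0,0,0,0,3,0,0,0,0,0,0,3]

```text
time: 4.02
tool_pos: [0.5156, 0.1304, 0.0345]
ee_rot: [[-0.956, 0.293, -0.0], [0.293, 0.956, -0.0], [0.0, -0.0, -1.0]]
wrist_force: [-0.5, 0.0, -0.6]
opening: 0.343
finger_force: 0.0
```

```bash
python3 - <<'E'
from h import *
o=r.observe();print(o['opening'],o['finger_force'],r.tcp_to_grasp)
w=r.read_camera("wrist");t=r.read_camera("top");s=r.read_camera("scene")
a=cv2.resize(w['frame'][60:330,200:450],(500,540))
b=cv2.resize(s['frame'][180:280,280:400],(300,250),interpolation=cv2.INTER_CUBIC);d=cv2.resize(t['frame'][170:270,230:350],(300,250),interpolation=cv2.INTER_CUBIC)
b=np.vstack([b,d,np.zeros((40,300,3),np.uint8)])
cv2.imwrite("pics/g.png",np.hstack([a,b])[:,:,::-1])
E
```

```text
0.34325211713106796 0.0 0.0188
```

View pics/g.png

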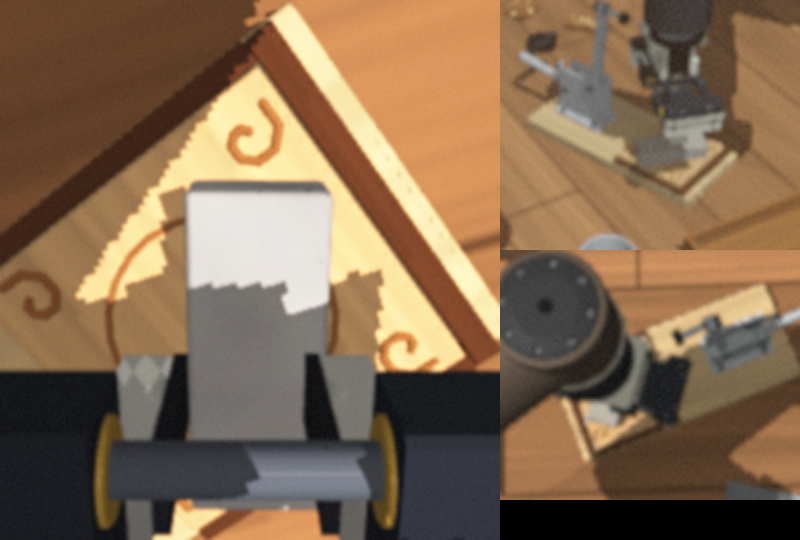

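The stone (centre about (250,290)) sits between the fingers but isn't yet squeezed, so I'll close further.

move_arm:
  rows: [0,0,0,0,0,0,0,0,0,0,0,0,0,0,0,0,0,0,0,0,0,0,0,0,0,0,0,0]
  force: 25

```text
time: 4.5
tool_pos: [0.5156, 0.1304, 0.0345]
ee_rot: [[-0.956, 0.293, -0.0], [0.293, 0.956, -0.0], [0.0, -0.0, -1.0]]
wrist_force: [0.1, -0.3, 0.3]
opening: 0.099
finger_force: 0.0
```

```bash
python3 - <<'E'
from h import *
o=r.observe();print(o['opening'],o['finger_force'],o['time'])
w=r.read_camera("wrist");t=r.read_camera("top");s=r.read_camera("scene")
a=cv2.resize(w['frame'][60:330,200:450],(500,540))
b=cv2.resize(s['frame'][190:270,310:380],(300,343),interpolation=cv2.INTER_CUBIC)
b=np.vstack([b,np.zeros((197,300,3),np.uint8)])
cv2.imwrite("pics/g2.png",np.hstack([a,b])[:,:,::-1])
E
```

```text
0.0991280167042293 0.0 4.5
```

View pics/g2.png

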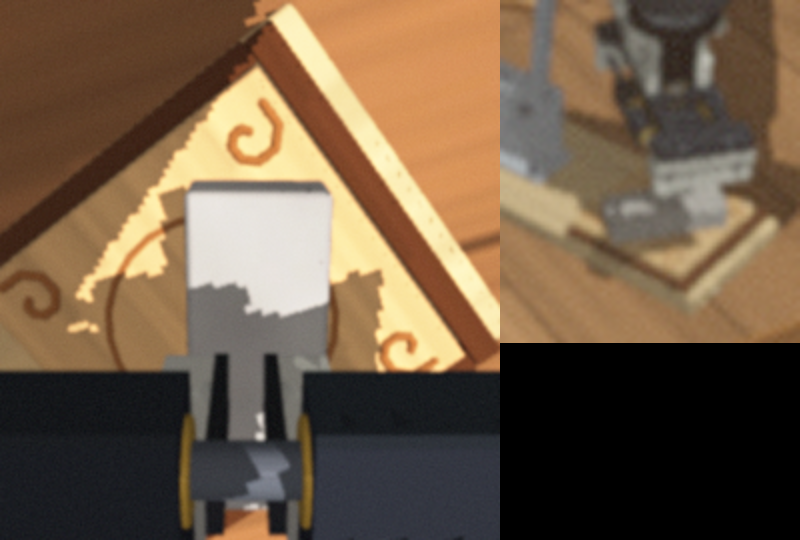

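The closing fingers overlap the stone's top face without moving it, so they are above it. I'll check the height scale using the stone's known 40 mm width.

```bash
python3 - <<'E'
from h import *
o=r.observe();print(o['tool_pos'],o['wrist_force'])
w=r.read_camera("wrist")
print("cam",(-w['R'].T@w['t']).round(4),w['fx'],w['k1'])
for z in (.03,.041,.052,.065):
    P=plane(w,[(293.5,156),(365,156)],z); print(z,np.linalg.norm(P[1]-P[0]).round(4),P.mean(0))
T=lambda p:o['tool_pos']+o['ee_rot']@np.array(p)
# grasp-point & tip pixel predictions for finger pads at +-5 mm, at depth 0,-19,-38
for d in (0,-.019,-.038): print(d,pix(w,[T([.0095,-.0045,d]),T([.0095,.0045,d])]).round(1).tolist())
print("stone corners pred",pix(w,[[.4754,.1628,.052],[.4646,.127,.052]]))
E
```

```text
[0.51558919 0.13041968 0.03453818] [-0.1919187   0.31719365  0.60462663]
cam [0.4387 0.1526 0.2265] 332.69381348377203 -0.01886958676340507
0.03 0.0426 [0.47419455 0.14554356 0.03      ]
0.041 0.0403 [0.47221023 0.14593672 0.041     ]
0.052 0.0379 [0.47022591 0.14632989 0.052     ]
0.065 0.0351 [0.46788081 0.14679454 0.065     ]
0 [[317.9, 213.0], [332.6, 213.0]]
-0.019 [[317.4, 224.7], [333.5, 224.7]]
-0.038 [[316.8, 239.0], [334.6, 239.0]]
stone corners pred [[361.83444978 156.25009998]
 [291.26063075 156.50399322]]
```

move_arm:
  rows: [0,0,0,0,0,0,7,0,0,0,0,0,0,7,0,0,0,0,0,0,7,0,0,0,0,0,0,7,0,0,0,0,0,0,7,0,0,0.1,0,0,0,7,0,0,0.2,0,0,0,7,0,0,0.3,0,0,0,7]

```text
time: 5.37
tool_pos: [0.5155, 0.1305, 0.0314]
ee_rot: [[-0.956, 0.293, -0.0], [0.293, 0.956, -0.0], [0.0, -0.0, -1.0]]
wrist_force: [0.3, 0.3, 0.5]
opening: 0.549
finger_force: 0.0
```

move_arm:
  rows: [0,0,0.1,0,0,0,7,0,0,0.2,0,0,0,7,0,0,0.3,0,0,0,7,0,0,0.3,0,0,0,7]

```text
time: 5.7
tool_pos: [0.5154, 0.1303, 0.0282]
ee_rot: [[-0.956, 0.293, -0.0], [0.293, 0.956, -0.0], [0.0, -0.0, -1.0]]
wrist_force: [1.3, 0.1, -0.2]
opening: 0.792
finger_force: 0.0
```

No contact even below panel height, so the reported TCP z is offset. I'll step down while watching the force.

move_arm:
  rows: [0,0,0.2,0,0,0,7,0,0,0.4,0,0,0,7,0,0,0.6,0,0,0,7,0,0,0.8,0,0,0,7,0,0,1.0,0,0,0,7,0,0,1.0,0,0,0,7]

```text
time: 6.2
tool_pos: [0.5153, 0.1303, 0.018]
ee_rot: [[-0.956, 0.293, -0.001], [0.293, 0.956, -0.0], [0.001, -0.001, -1.0]]
wrist_force: [0.3, 0.3, -0.6]
opening: 0.8
finger_force: 0.0
```

```bash
python3 - <<'E'
from h import *
o=r.observe();print(o['tool_pos'],o['wrist_force'])
w=r.read_camera("wrist");s=r.read_camera("scene")
a=cv2.resize(w['frame'][60:330,200:450],(500,540))
b=cv2.resize(s['frame'][190:270,310:380],(300,343),interpolation=cv2.INTER_CUBIC)
b=np.vstack([b,np.zeros((197,300,3),np.uint8)])
cv2.imwrite("pics/g3.png",np.hstack([a,b])[:,:,::-1])
E
```

```text
[0.51528797 0.1302721  0.01800835] [ 0.34927357  0.32080387 -0.61980903]
```

View pics/g3.png

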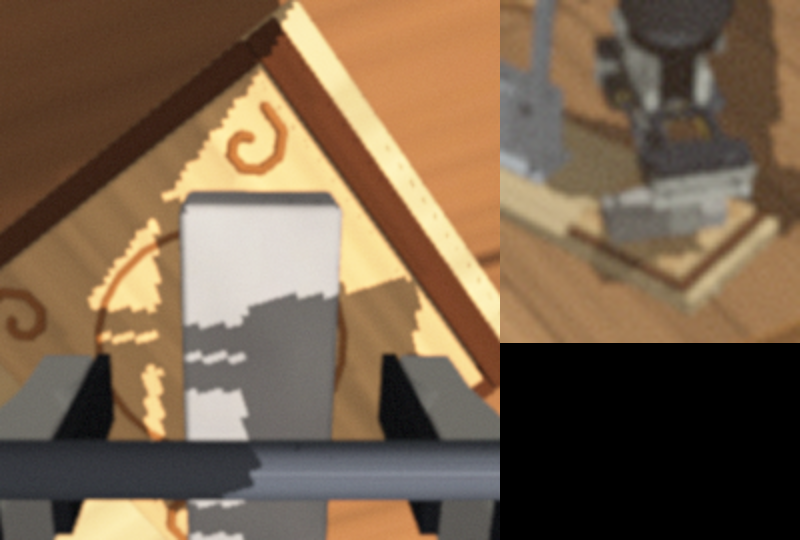

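The finger edges at (110,360)/(380,360) with the 70 mm gap give a depth about 20 mm short of the reported TCP. So the real tips sit about 20 mm above the reported z, and now straddle the stone (180–340). Going 3 mm lower and closing.

move_arm:
  rows: [0,0,0.2,0,0,0,5,0,0,0.3,0,0,0,5,0,0,0.3,0,0,0,3.5,0,0,0.3,0,0,0,3,0,0,0.3,0,0,0,3,0,0,0.3,0,0,0,3,0,0,0.3,0,0,0,3,0,0,0.3,0,0,0,3]
  force: 25

```text
time: 6.97
tool_pos: [0.5157, 0.1306, 0.0156]
ee_rot: [[-0.956, 0.293, 0.0], [0.293, 0.956, 0.0], [-0.0, 0.0, -1.0]]
wrist_force: [0.3, 1.6, -0.1]
opening: 0.446
finger_force: 25.0
```

move_arm:
  rows: [0,0,0,0,0,0,3,0,0,0,0,0,0,3,0,0,0,0,0,0,3]

```text
time: 7.22
tool_pos: [0.5157, 0.1306, 0.0156]
ee_rot: [[-0.956, 0.293, 0.0], [0.293, 0.956, 0.0], [-0.0, 0.0, -1.0]]
wrist_force: [0.4, 1.2, -0.4]
opening: 0.448
finger_force: 25.0
```

Gripped at 39 mm with 25 N. Lift and carry to the tray.

move_arm:
  rows: [0,0,-2.5,0,0,0,3,0,0,-5.5,0,0,0,3,0.8,2,-8,0,0,-2,3,2.4,6,-8,0,0,-5,3,4,10,-8,0,0,-8,3,5.6,14,-8,0,0,-11,3,7.2,18,-8,0,0,-13,3,8.3,20.3,-8,0,0,-13.5,3]

```text
time: 7.88
tool_pos: [0.495, 0.3514, 0.0953]
ee_rot: [[-0.998, 0.059, -0.0], [0.059, 0.998, -0.0], [0.0, -0.0, -1.0]]
wrist_force: [1.7, 0.3, -1.6]
opening: 0.448
finger_force: 25.0
```

move_arm:
  rows: [0,0,0,0,0,0,3,0,0,0,0,0,0,3]

```text
time: 8.05
tool_pos: [0.4945, 0.35, 0.0945]
ee_rot: [[-0.998, 0.059, -0.001], [0.059, 0.998, -0.001], [0.001, -0.002, -1.0]]
wrist_force: [0.3, -0.5, -2.5]
opening: 0.444
finger_force: 25.0
```

```bash
python3 - <<'E'
from h import *
o=r.observe();print(o['tool_pos'],o['ee_rot'].round(3).tolist(),o['finger_force'],o['joint_positions'].round(0))
print(tool(np.array([.4956,.349,-.0065])-o['tool_pos']))
w=r.read_camera("wrist");t=r.read_camera("top");s=r.read_camera("scene")
# panel ring measurement from the top view, also crops for a combined picture
a=cv2.resize(w['frame'][:330],(512,264)); b=cv2.resize(t['frame'][170:280,150:360],(512,268),interpolation=cv2.INTER_CUBIC)
cc=cv2.resize(s['frame'][200:320,290:450],(288,216),interpolation=cv2.INTER_CUBIC)
cc=cv2.copyMakeBorder(cc,0,532-216,0,0,cv2.BORDER_CONSTANT)
cv2.imwrite("pics/m.png",np.hstack([np.vstack([a,b]),cc])[:,:,::-1])
E
```

```text
[0.49454509 0.34997164 0.09451219] [[-0.998, 0.059, -0.001], [0.059, 0.998, -0.001], [0.001, -0.002, -1.0]] 24.998958706855774 [  54.   19.  -16.   -0.  -56. -147.]
[-0.12430236 -0.07540663 10.10119122]
```

View pics/m.png

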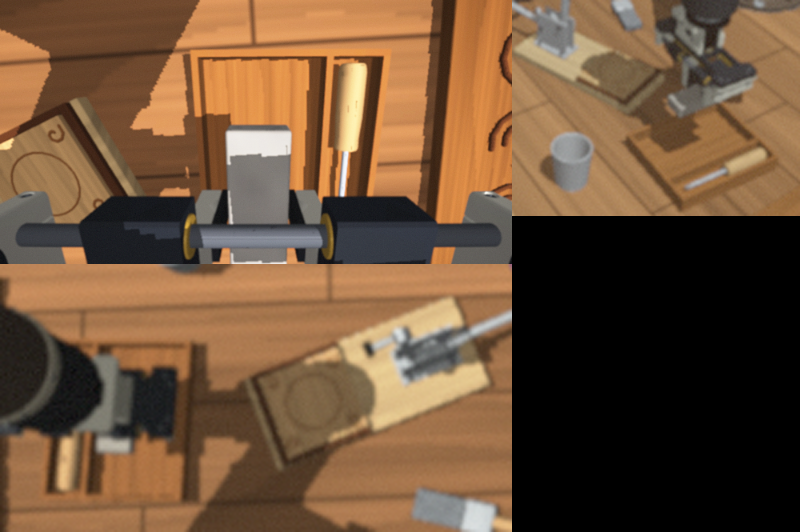

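The stone hangs centred over the wide compartment (wrist crop: stone at (258,160), compartment 200–325). Lower and release.

move_arm:
  rows: [0,0,3,0,0,0,3,0,0,6,0,0,0,3,0,0,8,0,0,0,3,0,0,9.2,0,0,0,3,0,0,9.8,0,0,0,3,0,0,10.1,0,0,0,3,0,0,10.1,0,0,0,3,0,0,10.1,0,0,0,3]

```text
time: 8.87
tool_pos: [0.4962, 0.3489, -0.0045]
ee_rot: [[-0.998, 0.062, 0.001], [0.062, 0.998, 0.001], [-0.001, 0.001, -1.0]]
wrist_force: [0.2, 0.9, -1.6]
opening: 0.447
finger_force: 25.0
```

move_arm:
  rows: [0,0,0,0,0,0,5.6,0,0,0,0,0,0,5.6,0,0,0,0,0,0,5.6,0,0,0,0,0,0,5.6,0,0,0,0,0,0,5.6,0,0,-3,0,0,0,5.6,0,0,-7,0,0,0,5.6,0,0,-11,0,0,0,5.6]

```text
time: 9.53
tool_pos: [0.4949, 0.348, 0.105]
ee_rot: [[-0.998, 0.061, -0.002], [0.061, 0.998, -0.002], [0.002, -0.002, -1.0]]
wrist_force: [1.1, 1.7, 0.7]
opening: 0.639
finger_force: 0.0
```

```bash
python3 - <<'E'
from h import *
o=r.observe();print(o['time'],o['tool_pos'],o['opening'],o['finger_force'])
t=r.read_camera("top");w=r.read_camera("wrist")
print("ring top",plane(t,[(279.2,225.8)],.03))
def circ(c,X,z,h,name):
    u,v=pix(c,[X])[0]; print(name,u,v)
g=w['frame'].astype(int); sat=g.max(2)-g.min(2)
m=((sat<25)&(g.mean(2)>80)).astype(np.uint8)
n,L,S,C=cv2.connectedComponentsWithStats(m[:230])
for i in range(1,n):
    if S[i,4]>600:
        b=cv2.boxPoints(cv2.minAreaRect(np.argwhere(L==i)[:,::-1].astype(np.float32)))
        P=plane(w,b,.028); print(S[i],P.mean(0).round(3),[np.linalg.norm(P[k+1]-P[k]).round(3) for k in (0,1)])
E
```

```text
9.5333 [0.49494239 0.34800944 0.10497537] 0.6392064866150218 0.0
ring top [[0.50982621 0.12014489 0.03      ]]
[ 296  128   47  102 4597] [0.492 0.348 0.028] [np.float64(0.038), np.float64(0.09)]
```

move_arm:
  rows: [-1,-4,-4,0,0,-7,8.7,-1.5,-8,-8,0,0,-14,8.7,-2,-11,-12,0,0,-21,8.7,-2.5,-14,-15,0,0,-28,8.7,-2.9,-17,-18,0,0,-35,8.7,-2.9,-20,-19.5,0,0,-42,8.7,-2.9,-22,-19.5,0,0,-49,8.7,-2.9,-22.7,-19.5,0,0,-55,8.7]

```text
time: 10.3
tool_pos: [0.5115, 0.1175, 0.304]
ee_rot: [[-0.619, -0.786, 0.006], [-0.786, 0.619, 0.002], [-0.005, -0.003, -1.0]]
wrist_force: [1.1, -0.0, -0.9]
opening: 0.99
finger_force: 0.0
```

move_arm:
  rows: [0,0,0,0,0,0,8.7]

```text
time: 10.38
tool_pos: [0.511, 0.118, 0.3021]
ee_rot: [[-0.62, -0.785, 0.004], [-0.785, 0.62, 0.002], [-0.004, -0.002, -1.0]]
wrist_force: [-0.5, -0.0, 0.2]
opening: 0.991
finger_force: 0.0
```

```bash
python3 - <<'E'
from h import *
o=r.observe();print(o['tool_pos'],o['ee_rot'].round(3).tolist(),o['joint_positions'].round(0))
w=r.read_camera("wrist");cv2.imwrite("pics/w5.png",w['frame'][:,:,::-1])
print("panel pred",pix(w,[[.509,.121,.03]]))
# local-rectified patch: sample the z=.03 plane on a 1 mm grid, centred on the estimate
x,y=np.meshgrid(np.arange(-90,91),np.arange(-90,91)); a=np.radians(109.5)
X=np.c_[.509+(np.cos(a)*x-np.sin(a)*y).ravel()/1e3,.121+(np.sin(a)*x+np.cos(a)*y).ravel()/1e3,np.full(x.size,.03)]
p=pix(w,X).astype(np.float32).reshape(181,181,2)
R=cv2.remap(w['frame'],p[...,0],p[...,1],cv2.INTER_LINEAR); cv2.imwrite("pics/rect.png",R[:,:,::-1])
g=cv2.cvtColor(R,cv2.COLOR_RGB2GRAY)
print(cv2.HoughCircles(cv2.GaussianBlur(g,(3,3),0),cv2.HOUGH_GRADIENT,1,60,param1=60,param2=12,minRadius=22,maxRadius=40))
print("x profile",g[75:106].mean(0)[::4].astype(int).tolist());print("y profile",g[:,75:106].mean(1)[::4].astype(int).tolist())
E
```

```text
[0.51096972 0.11797375 0.30211415] [[-0.62, -0.785, 0.004], [-0.785, 0.62, 0.002], [-0.004, -0.002, -1.0]] [ 34.   3.  -8.   0. -79. -73.]
panel pred [[326.40426689 154.12305399]]
[[[ 87.5  87.5  36.1]
  [122.5 138.5  22.7]]]
x profile [207, 207, 207, 207, 207, 207, 207, 190, 103, 188, 191, 190, 192, 179, 162, 195, 196, 193, 198, 206, 201, 199, 202, 200, 206, 206, 204, 198, 194, 196, 196, 164, 204, 202, 206, 196, 194, 73, 65, 167, 199, 127, 126, 126, 126, 126]
y profile [123, 125, 129, 129, 129, 131, 108, 63, 156, 205, 204, 204, 204, 169, 192, 204, 204, 204, 204, 204, 204, 203, 203, 202, 202, 202, 202, 202, 202, 202, 184, 174, 200, 200, 200, 201, 124, 64, 60, 95, 110, 109, 107, 109, 111, 112]
```

The ring and panel edges in the wrist image put the panel middle at about (0.510, 0.1205). On to the rosette.

move_arm:
  rows: [23.7,-32.6,0,0,0,-7,8.7,23.7,-32.6,0,0,0,-14,8.7,23.7,-32.6,0,0,0,-21,8.7,23.7,-32.6,0,0,0,-28,8.7,23.7,-32.6,0,0,0,-35,8.7,23.7,-32.6,0,0,0,-42,8.7,23.7,-32.6,0,0,0,-49,8.7,23.7,-32.6,0,0,0,-56,8.7]

```text
time: 11.1
tool_pos: [0.5918, -0.1696, 0.2987]
ee_rot: [[0.229, -0.973, -0.001], [-0.973, -0.229, 0.0], [-0.001, 0.001, -1.0]]
wrist_force: [0.6, 1.1, 0.3]
opening: 0.993
finger_force: 0.0
```

```bash
python3 - <<'E'
from h import *
o=r.observe();print(o['tool_pos'],o['ee_rot'].round(3).tolist(),o['joint_positions'].round(0))
print(tool(np.array([.62,-.27,.30])-o['tool_pos']))
E
```

```text
[ 0.59177368 -0.16957292  0.29870019] [[0.229, -0.973, -0.001], [-0.973, -0.229, 0.0], [-0.001, 0.001, -1.0]] [  2.  12.   3.  -0. -81.  11.]
[10.4223276  -0.44359732 -0.13580137]
```

move_arm:
  rows: [4,-0.2,0,0,0,-2,8.7,7.5,-0.3,0,0,0,-4,8.7,10,-0.4,0,0,0,-6,8.7,10.4,-0.4,0,0,0,-6,8.7,10.4,-0.4,0,0,0,-6,8.7]

```text
time: 11.52
tool_pos: [0.6189, -0.27, 0.2973]
ee_rot: [[0.322, -0.947, -0.003], [-0.947, -0.322, 0.001], [-0.002, 0.003, -1.0]]
wrist_force: [-1.1, 1.0, 0.1]
opening: 0.994
finger_force: 0.0
```

```bash
python3 - <<'E'
from h import *
o=r.observe();print(o['tool_pos'],o['ee_rot'].round(3).tolist())
w=r.read_camera("wrist");cv2.imwrite("pics/w6.png",w['frame'][:,:,::-1])
x,y=np.meshgrid(np.arange(-60,61),np.arange(-60,61))
X=np.c_[.62+x.ravel()/1e3,-.27+y.ravel()/1e3,np.full(x.size,.012)]
p=pix(w,X).astype(np.float32).reshape(121,121,2); print(p[60,60])
R=cv2.remap(w['frame'],p[...,0],p[...,1],cv2.INTER_LINEAR); cv2.imwrite("pics/rect2.png",cv2.resize(R[:,:,::-1],None,fx=4,fy=4))
g=cv2.cvtColor(R,cv2.COLOR_RGB2GRAY)
for p2 in (14,10): print(cv2.HoughCircles(cv2.GaussianBlur(g,(3,3),0),cv2.HOUGH_GRADIENT,1,60,param1=60,param2=p2,minRadius=20,maxRadius=32))
m=(np.abs(R.astype(int)-np.median(R.reshape(-1,3),0)).sum(2)>70).astype(np.uint8)
n,L,S,C=cv2.connectedComponentsWithStats(m)
for i in range(1,n):
    if S[i,4]>60: print(S[i],C[i].round(1))
E
```

```text
[ 0.61886239 -0.27004652  0.2973181 ] [[0.322, -0.947, -0.003], [-0.947, -0.322, 0.001], [-0.002, 0.003, -1.0]]
[320.96857 152.20346]
[[[62.5 54.5 27.5]]]
[[[62.5 54.5 27.5]]]
[ 40   0  55 121 792] [80.4 47.4]
[  97    3   17  118 1563] [103.2  63.5]
[112   2   9 119 649] [117.4  50.6]
[72 44 12 10 66] [77.3 48.7]
[39 52 12  7 67] [44.6 54.8]
[74 59 13  7 71] [79.7 62.1]
[41 64 13  9 76] [47.2 68.2]
[67 68 11 12 82] [72.1 73.6]
[55 70  8 12 80] [58.6 75.8]
```

View pics/rect2.png

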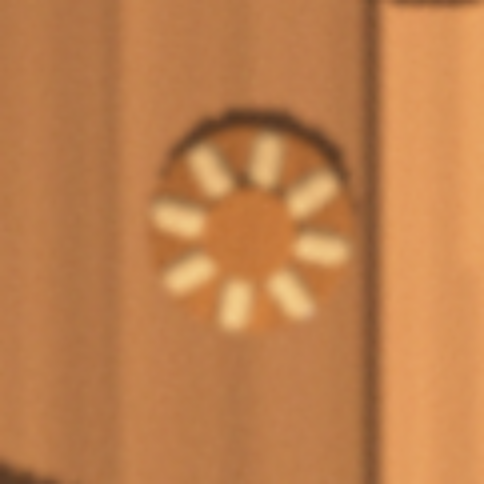

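The rectified crop (1 mm = 4 px) shows the eight-petal rosette face up, centred at (252,232), so at about (0.622, -0.2716). Descending.

move_arm:
  rows: [0.25,-0.25,4,0,0,0,7.5,0.25,-0.25,8,0,0,0,7.5,0.25,-0.25,12,0,0,0,7.5,0.25,-0.25,16,0,0,0,7.5,0.25,-0.25,20,0,0,0,7.5,0.25,-0.25,24,0,0,0,7.5,0.25,-0.25,27,0,0,0,7.5,0.25,-0.25,29,0,0,0,7.5]

```text
time: 12.23
tool_pos: [0.6199, -0.2681, 0.006]
ee_rot: [[0.326, -0.945, -0.004], [-0.945, -0.326, 0.001], [-0.002, 0.003, -1.0]]
wrist_force: [-0.0, 0.1, -0.2]
opening: 0.858
finger_force: 0.0
```

move_arm:
  rows: [0,0,0.7,0,0,0,7.5,0,0,1.2,0,0,0,7.5,0,0,1.6,0,0,0,7.5,0,0,1.8,0,0,0,7.5,0,0,1.8,0,0,0,7.5,0,0,1.8,0,0,0,7.5]

```text
time: 12.73
tool_pos: [0.6226, -0.2708, -0.007]
ee_rot: [[0.326, -0.945, 0.002], [-0.945, -0.326, -0.0], [0.001, -0.002, -1.0]]
wrist_force: [-0.6, -0.3, -0.2]
opening: 0.856
finger_force: 0.0
```

move_arm:
  rows: [0,0,0.2,0,0,0,7.5,0,0,0.4,0,0,0,7.5,0,0,0.6,0,0,0,7.5,0,0,0.8,0,0,0,7.5,0,0,0.8,0,0,0,7.5]

```text
time: 13.15
tool_pos: [0.6214, -0.2707, -0.017]
ee_rot: [[0.325, -0.946, -0.001], [-0.946, -0.325, 0.0], [-0.0, 0.001, -1.0]]
wrist_force: [0.2, 0.2, -0.9]
opening: 0.857
finger_force: 0.0
```

move_arm:
  rows: [0,0,0,0,0,0,5,0,0,0,0,0,0,4,0,0,0,0,0,0,4,0,0,0,0,0,0,4,0,0,0,0,0,0,4,0,0,0,0,0,0,4,0,0,0,0,0,0,4,0,0,0,0,0,0,4]
  force: 15

```text
time: 13.82
tool_pos: [0.6218, -0.2708, -0.0164]
ee_rot: [[0.326, -0.945, 0.0], [-0.945, -0.326, -0.0], [0.0, -0.0, -1.0]]
wrist_force: [0.8, 0.3, 0.9]
opening: 0.46
finger_force: 0.0
```

No grip, so the tips are still above the rosette's straight side. Reopen and step down until the table is felt.

move_arm:
  rows: [0,0,0,0,0,0,7.5,0,0,0,0,0,0,7.5,0,0,0,0,0,0,7.5,0,0,0,0,0,0,7.5,0,0,0.2,0,0,0,7.5,0,0,0.4,0,0,0,7.5,0,0,0.6,0,0,0,7.5,0,0,0.6,0,0,0,7.5]

```text
time: 14.48
tool_pos: [0.6214, -0.2706, -0.0231]
ee_rot: [[0.326, -0.945, -0.001], [-0.945, -0.326, 0.0], [-0.0, 0.001, -1.0]]
wrist_force: [0.4, -1.1, -0.1]
opening: 0.852
finger_force: 0.0
```

move_arm:
  rows: [0,0,0.1,0,0,0,7.5,0,0,0.2,0,0,0,7.5,0,0,0.3,0,0,0,7.5,0,0,0.3,0,0,0,7.5]

```text
time: 14.82
tool_pos: [0.6217, -0.2707, -0.0256]
ee_rot: [[0.326, -0.945, -0.0], [-0.945, -0.326, 0.0], [-0.0, 0.0, -1.0]]
wrist_force: [0.4, 0.7, -0.1]
opening: 0.855
finger_force: 0.0
```

move_arm:
  rows: [0,0,0.1,0,0,0,7.5,0,0,0.2,0,0,0,7.5,0,0,0.3,0,0,0,7.5,0,0,0.3,0,0,0,7.5]

```text
time: 15.15
tool_pos: [0.6216, -0.2707, -0.0287]
ee_rot: [[0.326, -0.945, -0.0], [-0.945, -0.326, 0.0], [-0.0, 0.0, -1.0]]
wrist_force: [0.6, 0.5, 0.4]
opening: 0.857
finger_force: 0.0
```

move_arm:
  rows: [0,0,0,0,0,0,5.8,0,0,0,0,0,0,4.5,0,0,0,0,0,0,4.5,0,0,0,0,0,0,4.5,0,0,0,0,0,0,4.5,0,0,0,0,0,0,4.5,0,0,0,0,0,0,4.5]
  force: 15

```text
time: 15.73
tool_pos: [0.6218, -0.2708, -0.0283]
ee_rot: [[0.326, -0.945, 0.0], [-0.945, -0.326, -0.0], [0.0, -0.0, -1.0]]
wrist_force: [-0.2, -0.7, 0.4]
opening: 0.583
finger_force: 15.0
```

Rosette gripped (51 mm, 15 N). Lift high over the clamp and carry.

move_arm:
  rows: [0,0,-3,0,0,0,4.5,0,0,-7,0,0,0,4.5,0,0,-11,0,0,0,4.5,0,0,-15,0,0,0,4.5,0,0,-19,0,0,0,4.5,0,0,-23,0,0,0,4.5,0,0,-27,0,0,0,4.5,-2,0,-29,0,0,0,4.5]

```text
time: 16.4
tool_pos: [0.6169, -0.2545, 0.267]
ee_rot: [[0.324, -0.946, 0.006], [-0.946, -0.324, -0.003], [0.005, -0.004, -1.0]]
wrist_force: [1.1, 0.1, 0.5]
opening: 0.58
finger_force: 15.0
```

move_arm:
  rows: [-4,-0.2,-1,0,0,0,4.5,-8,-0.5,-1,0,0,0,4.5,-12,-0.7,-1,0,0,0,4.5,-16,-0.9,-1,0,0,0,4.5,-20,-1.1,-1,0,0,0,4.5,-24,-1.3,-1,0,0,0,4.5,-28,-1.5,-1,0,0,0,4.5,-32,-1.7,-1,0,0,0,4.5]

```text
time: 17.07
tool_pos: [0.526, 0.0578, 0.2718]
ee_rot: [[0.326, -0.945, 0.0], [-0.945, -0.326, 0.0], [-0.0, -0.0, -1.0]]
wrist_force: [1.2, 0.9, -1.8]
opening: 0.58
finger_force: 15.0
```

```bash
python3 - <<'E'
from h import *
o=r.observe();print(o['time'],o['tool_pos'],o['ee_rot'].round(3).tolist(),o['joint_positions'].round(0),o['finger_force'])
print(tool(np.array([.510,.121,.26])-o['tool_pos']))
E
```

```text
17.0667 [0.52597296 0.05784489 0.2717684 ] [[0.326, -0.945, 0.0], [-0.945, -0.326, 0.0], [-0.0, -0.0, -1.0]] [ 28.   4. -10.  -0. -76.  -9.] 14.998551000317093
[-6.49112706 -0.54589708  1.17866423]
```

The wrist camera sits on the clamp side, so I'll turn the tool about 165° at height to keep it clear of the open clamp arm.

move_arm:
  rows: [-3,-0.2,0,0,0,-7,4.5,-6,-0.5,0,0,0,-14,4.5,-6.5,-0.5,0,0,0,-21,4.5,-6.5,-0.5,0,0,0,-28,4.5,-6.5,-0.5,0,0,0,-35,4.5,-6.5,-0.5,0,0,0,-42,4.5,-6.5,-0.5,0,0,0,-49,4.5,-6.5,-0.5,0,0,0,-56,4.5]

```text
time: 17.73
tool_pos: [0.5104, 0.1194, 0.2716]
ee_rot: [[0.968, -0.253, -0.0], [-0.253, -0.968, 0.0], [-0.0, -0.0, -1.0]]
wrist_force: [-0.3, -0.0, -1.4]
opening: 0.586
finger_force: 15.0
```

move_arm:
  rows: [0,0,0,0,0,-7,4.5,0,0,0,0,0,-14,4.5,0,0,0,0,0,-21,4.5,0,0,0,0,0,-28,4.5,0,0,0,0,0,-35,4.5,0,0,0,0,0,-42,4.5,0,0,0,0,0,-49,4.5,0,0,0,0,0,-56,4.5]

```text
time: 18.4
tool_pos: [0.5104, 0.1192, 0.2716]
ee_rot: [[0.751, 0.661, -0.0], [0.661, -0.751, 0.0], [-0.0, -0.0, -1.0]]
wrist_force: [0.0, -0.5, 0.2]
opening: 0.579
finger_force: 15.0
```

move_arm:
  rows: [0,0,0,0,0,-7,4.5,0,0,0,0,0,-14,4.5,0,0,0,0,0,-21,4.5,0,0,0,0,0,-28,4.5,0,0,0,0,0,-35,4.5,0,0,0,0,0,-42,4.5,0,0,0,0,0,-49,4.5,0,0,0,0,0,-52,4.5]

```text
time: 19.07
tool_pos: [0.5104, 0.1193, 0.2715]
ee_rot: [[-0.059, 0.998, -0.0], [0.998, 0.059, 0.0], [0.0, -0.0, -1.0]]
wrist_force: [-0.2, -0.5, 0.1]
opening: 0.578
finger_force: 15.0
```

```bash
python3 - <<'E'
from h import *
o=r.observe();print(o['time'],o['tool_pos'],o['ee_rot'].round(3).tolist(),o['joint_positions'].round(0),o['finger_force'],o['opening'])
print(tool(np.array([.510,.1205,.002])-o['tool_pos']))
E
```

```text
19.0667 [0.51038017 0.1192579  0.27152492] [[-0.059, 0.998, -0.0], [0.998, 0.059, 0.0], [0.0, -0.0, -1.0]] [ 35.   4. -11.  -0. -76. 149.] 14.99874118482694 0.5776780169824697
[ 1.23201809e-01 -2.48127917e-02  2.69525120e+01]
```

move_arm:
  rows: [0.05,0,4,0,0,0,4.5,0.05,0,8,0,0,0,4.5,0.05,0,12,0,0,0,4.5,0.05,0,16,0,0,0,4.5,0.05,0,20,0,0,0,4.5,0.05,0,23,0,0,0,4.5,0.05,0,25,0,0,0,4.5,0.05,0,25.8,0,0,0,4.5]

```text
time: 19.73
tool_pos: [0.5085, 0.1185, 0.0104]
ee_rot: [[-0.052, 0.999, -0.005], [0.999, 0.052, -0.003], [-0.002, -0.005, -1.0]]
wrist_force: [-0.2, -0.2, -1.1]
opening: 0.58
finger_force: 15.0
```

move_arm:
  rows: [0,0,0.3,0,0,0,4.5,0,0,0.5,0,0,0,4.5,0,0,0.7,0,0,0,4.5,0,0,0.8,0,0,0,4.5,0,0,0.9,0,0,0,4.5,0,0,0.9,0,0,0,4.5]

```text
time: 20.23
tool_pos: [0.5111, 0.1201, 0.0053]
ee_rot: [[-0.053, 0.999, 0.001], [0.999, 0.053, 0.001], [0.001, 0.001, -1.0]]
wrist_force: [0.0, 0.4, -1.1]
opening: 0.58
finger_force: 15.0
```

move_arm:
  rows: [0,0,0.1,0,0,0,4.5,0,0,0.2,0,0,0,4.5,0,0,0.2,0,0,0,4.5]

```text
time: 20.48
tool_pos: [0.5106, 0.1198, 0.0026]
ee_rot: [[-0.052, 0.999, 0.0], [0.999, 0.052, 0.0], [0.0, 0.0, -1.0]]
wrist_force: [0.8, -0.3, -0.8]
opening: 0.58
finger_force: 15.0
```

move_arm:
  rows: [0,0,0,0,0,0,5.8,0,0,0,0,0,0,6.5,0,0,0,0,0,0,7,0,0,0,0,0,0,7.5,0,0,0,0,0,0,8,0,0,-2,0,0,0,8,0,0,-5,0,0,0,8,0,0,-9,0,0,0,8]

```text
time: 21.15
tool_pos: [0.5087, 0.1188, 0.0913]
ee_rot: [[-0.052, 0.999, -0.005], [0.999, 0.052, -0.003], [-0.003, -0.005, -1.0]]
wrist_force: [0.7, 1.3, -1.3]
opening: 0.911
finger_force: 0.0
```

move_arm:
  rows: [0,0,-4,0,0,0,8,0,0,-8,0,0,0,8,0,0,-12,0,0,0,8,0,0,-16,0,0,0,8,0,0,-19,0,0,0,8,0,0,-20,0,0,0,8,0,0,-20,0,0,0,8]

```text
time: 21.73
tool_pos: [0.5119, 0.1204, 0.296]
ee_rot: [[-0.053, 0.999, 0.005], [0.999, 0.053, 0.003], [0.003, 0.005, -1.0]]
wrist_force: [0.3, -0.4, -0.2]
opening: 0.914
finger_force: 0.0
```

```bash
python3 - <<'E'
from h import *
o=r.observe();print(o['time'],o['tool_pos'],o['ee_rot'].round(3).tolist(),o['joint_positions'].round(0))
w=r.read_camera("wrist");cv2.imwrite("pics/w7.png",w['frame'][:,:,::-1])
def patch(z,h=70):
    x,y=np.meshgrid(np.arange(-h,h+1),np.arange(-h,h+1)); a=np.radians(109.5)
    X=np.c_[.510+(np.cos(a)*x-np.sin(a)*y).ravel()/1e3,.1205+(np.sin(a)*x+np.cos(a)*y).ravel()/1e3,np.full(x.size,z)]
    p=pix(w,X).astype(np.float32).reshape(2*h+1,2*h+1,2)
    return cv2.remap(w['frame'],p[...,0],p[...,1],cv2.INTER_LINEAR)
R=patch(.046);m=((R[...,0]>195)&(R[...,2]>90)&(R[...,2]<190)).astype(np.uint8)
hsv=cv2.cvtColor(R,cv2.COLOR_RGB2HSV)
for z in (.03,.046):
    g=cv2.GaussianBlur(cv2.cvtColor(patch(z),cv2.COLOR_RGB2GRAY),(3,3),0)
    for lo,hi in ((9,16),(22,29),(30,40)): print(z,lo,cv2.HoughCircles(g,cv2.HOUGH_GRADIENT,1,80,param1=50,param2=10,minRadius=lo,maxRadius=hi))
g=cv2.cvtColor(patch(.03),cv2.COLOR_RGB2GRAY)
print(g[45:96].mean(0)[::3].astype(int).tolist());print(g[:,45:96].mean(1)[::3].astype(int).tolist())
E
```

```text
21.7333 [0.51193322 0.12036437 0.29604668] [[-0.053, 0.999, 0.005], [0.999, 0.053, 0.003], [0.003, 0.005, -1.0]] [ 35.   3.  -8.   0. -78. 148.]
0.03 9 [[[ 53.5  53.5  15.4]
  [113.5 113.5  11.8]]]
0.03 22 [[[67.5 70.5 26.2]]]
0.03 30 [[[69.5 68.5 37.7]]]
0.046 9 [[[ 53.5  55.5  11. ]
  [112.5 111.5  10.6]]]
0.046 22 [[[70.5 69.5 25.1]]]
0.046 30 [[[71.5 66.5 34.4]]]
[200, 200, 200, 200, 177, 153, 186, 184, 183, 185, 185, 173, 156, 144, 131, 133, 130, 126, 120, 136, 141, 121, 109, 123, 144, 145, 142, 148, 156, 162, 157, 172, 183, 178, 178, 168, 196, 197, 195, 198, 189, 188, 170, 68, 60, 63, 153]
[124, 111, 66, 59, 116, 195, 194, 194, 194, 194, 192, 171, 174, 183, 186, 177, 157, 150, 142, 137, 135, 143, 136, 118, 116, 133, 145, 135, 138, 141, 144, 149, 157, 179, 170, 175, 190, 190, 190, 190, 191, 174, 75, 60, 84, 108, 107]
```

Wrist measurement puts the rosette within about 2 mm of the panel middle. Now to the handle, turning so that the camera ends up on the outer (+y) side.

move_arm:
  rows: [-4,0.5,0,0,0,7,8.7,-8,1,0,0,0,14,8.7,-12,1.5,0,0,0,21,8.7,-16,2,0,0,0,28,8.7,-20,2.5,0,0,0,35,8.7,-24,3,0,0,0,42,8.7,-27,3.4,0,0,0,49,8.7,-28.8,3.6,0,0,0,56,8.7]

```text
time: 22.45
tool_pos: [0.5609, -0.1688, 0.2899]
ee_rot: [[0.803, 0.595, -0.004], [0.595, -0.803, 0.0], [-0.003, -0.002, -1.0]]
wrist_force: [0.5, 0.6, -0.0]
opening: 0.99
finger_force: 0.0
```

move_arm:
  rows: [0,0,0,0,0,7,8.7,0,0,0,0,0,14,8.7,0,0,0,0,0,21,8.7,0,0,0,0,0,28,8.7,0,0,0,0,0,35,8.7,0,0,0,0,0,42,8.7,0,0,0,0,0,49,8.7,0,0,0,0,0,56,8.7]

```text
time: 23.12
tool_pos: [0.5608, -0.1657, 0.2902]
ee_rot: [[0.944, -0.331, -0.003], [-0.331, -0.944, 0.0], [-0.003, 0.001, -1.0]]
wrist_force: [0.3, 0.0, 0.1]
opening: 0.991
finger_force: 0.0
```

move_arm:
  rows: [0,0,0,0,0,7,8.7,0,0,0,0,0,14,8.7,0,0,0,0,0,21,8.7,0,0,0,0,0,28,8.7,0,0,0,0,0,35,8.7,0,0,0,0,0,42,8.7,0,0,0,0,0,49,8.7,0,0,0,0,0,56,8.7]

```text
time: 23.78
tool_pos: [0.5609, -0.1657, 0.2902]
ee_rot: [[0.253, -0.967, -0.003], [-0.967, -0.253, 0.0], [-0.001, 0.003, -1.0]]
wrist_force: [-0.2, 0.3, 0.8]
opening: 0.994
finger_force: 0.0
```

move_arm:
  rows: [0,0,0,0,0,7,8.7,0,0,0,0,0,14,8.7,0,0,0,0,0,21,8.7,0,0,0,0,0,28,8.7,0,0,0,0,0,35,8.7,0,0,0,0,0,42,8.7,0,0,0,0,0,49,8.7,0,0,0,0,0,56,8.7]

```text
time: 24.45
tool_pos: [0.5608, -0.1657, 0.2902]
ee_rot: [[-0.661, -0.751, -0.003], [-0.751, 0.661, 0.0], [0.002, 0.003, -1.0]]
wrist_force: [0.2, 0.1, 0.5]
opening: 0.995
finger_force: 0.0
```

move_arm:
  rows: [0,0,0,0,0,7,8.7,0,0,0,0,0,14,8.7,0,0,0,0,0,21,8.7,0,0,0,0,0,27,8.7,0,0,0,0,0,29.5,8.7,0,0,0,0,0,29.5,8.7,0,0,0,0,0,29.5,8.7]

```text
time: 25.03
tool_pos: [0.5611, -0.1658, 0.2909]
ee_rot: [[-0.942, -0.336, -0.003], [-0.336, 0.942, 0.0], [0.002, 0.001, -1.0]]
wrist_force: [0.1, -1.4, 0.4]
opening: 0.992
finger_force: 0.0
```

```bash
python3 - <<'E'
from h import *
o=r.observe();print(o['time'],o['tool_pos'],o['ee_rot'].round(3).tolist(),o['joint_positions'].round(0))
w=r.read_camera("wrist");cv2.imwrite("pics/w8.png",w['frame'][:,:,::-1])
P=np.array([.510,.1205]);a=np.radians(109.5);ex=np.array([np.cos(a),np.sin(a)]);ey=np.array([-ex[1],ex[0]])
L=lambda x,y,z:np.r_[P+ex*(x-160)/1e3+ey*y/1e3,z/1e3]
print("grip world",L(-127.5,45,71.5),"pix",pix(w,[L(-127.5,9,71.5),L(-127.5,45,71.5),L(-127.5,81,71.5)]))
g=w['frame'].astype(int);m=((g.max(2)<45)).astype(np.uint8);m[240:]=0
n,Lb,S,C=cv2.connectedComponentsWithStats(m)
for i in range(1,n):
    if 100<S[i,4]<6000:
        rc=cv2.minAreaRect(np.argwhere(Lb==i)[:,::-1].astype(np.float32))
        W=plane(w,[C[i]],.0715)[0]; d=W[:2]-P
        print(S[i],C[i].round(1),"rect",np.round(rc[1],1),round(rc[2]),W.round(4),"local",(1e3*ex@d+160).round(1),(1e3*ey@d).round(1))
E
```

```text
25.0333 [ 0.56113659 -0.16576143  0.2909241 ] [[-0.942, -0.336, -0.003], [-0.336, 0.942, 0.0], [0.002, 0.001, -1.0]] [  3.   9.  -2.  -0. -79. -73.]
grip world [ 0.5635506  -0.16553074  0.0715    ] pix [[323.41596662 190.48644078]
 [323.49131736 162.94303657]
 [323.57030049 133.9986762 ]]
[ 253   85   37   38 1042] [270.6 103.5] rect [36.4 36.4] 18 [ 0.5169 -0.2493  0.0715] local -190.9 117.0
[318 141  12  53 516] [323.6 167.2] rect [52. 11.] 90 [ 0.5686 -0.1636  0.0715] local -127.4 39.6
```

The black grip shows at (324,167), local x -127.4 as expected. Descend beside it and pinch.

move_arm:
  rows: [0.45,0,4,0,0,0,6,0.45,0,8,0,0,0,6,0.45,0,12,0,0,0,6,0.45,0,16,0,0,0,6,0.45,0,19,0,0,0,6,0.45,0,22,0,0,0,6,0.45,0,24,0,0,0,6,0.45,0,25.5,0,0,0,6]

```text
time: 25.75
tool_pos: [0.5557, -0.1673, 0.0346]
ee_rot: [[-0.942, -0.335, -0.004], [-0.335, 0.942, 0.0], [0.003, 0.001, -1.0]]
wrist_force: [0.3, 0.1, -0.1]
opening: 0.69
finger_force: 0.0
```

move_arm:
  rows: [0,0,0.6,0,0,0,6,0,0,1.1,0,0,0,6,0,0,1.6,0,0,0,6,0,0,1.6,0,0,0,6,0,0,1.6,0,0,0,6]

```text
time: 26.17
tool_pos: [0.5579, -0.1674, 0.0222]
ee_rot: [[-0.942, -0.334, 0.001], [-0.334, 0.942, -0.0], [-0.001, -0.0, -1.0]]
wrist_force: [0.7, 0.1, -0.0]
opening: 0.687
finger_force: 0.0
```

move_arm:
  rows: [0,0,0,0,0,0,0.8,0,0,0,0,0,0,0.8,0,0,0,0,0,0,0.8,0,0,0,0,0,0,0.8,0,0,0,0,0,0,0.8,0,0,0,0,0,0,0.8,0,0,0,0,0,0,0.8,0,0,0,0,0,0,0.8]
  force: 20

```text
time: 26.83
tool_pos: [0.5569, -0.1659, 0.0212]
ee_rot: [[-0.943, -0.333, -0.001], [-0.333, 0.943, 0.002], [-0.0, 0.002, -1.0]]
wrist_force: [-1.3, 9.9, 2.3]
opening: 0.176
finger_force: 20.0
```

move_arm:
  rows: [0,0,0,0,0,0,0.8,0,0,0,0,0,0,0.8]

```text
time: 27.0
tool_pos: [0.5569, -0.1659, 0.0212]
ee_rot: [[-0.943, -0.334, -0.001], [-0.334, 0.943, 0.002], [0.0, 0.002, -1.0]]
wrist_force: [-1.2, 8.4, 0.6]
opening: 0.178
finger_force: 20.0
```

Pinched on the 16 mm bar. Swing the handle along its arc.

move_arm:
  rows: [0,0.2,-1.0,0,0,0,0.8,0,0.5,-2.0,0,0,0,0.8,0,0.85,-2.9,0,0,0,0.8,0,1.3,-3.8,0,0,0,0.8,0,1.8,-4.65,0,0,0,0.8,0,2.4,-5.45,0,0,0,0.8,0,3.1,-6.2,0,0,0,0.8,0,3.85,-6.85,0,0,0,0.8]

```text
time: 27.67
tool_pos: [0.5434, -0.1297, 0.09]
ee_rot: [[-0.943, -0.334, -0.002], [-0.334, 0.943, 0.001], [0.001, 0.002, -1.0]]
wrist_force: [1.8, 5.7, -9.2]
opening: 0.177
finger_force: 20.0
```

```bash
python3 - <<'E'
from h import *
o=r.observe();print(o['time'],o['tool_pos'],o['wrist_force'],o['finger_force'],o['opening'])
a=np.radians(109.5);d=o['tool_pos']-[.5569,-.1659,.0212];print("dx",d[:2]@[np.cos(a),np.sin(a)],"dy",d[:2]@[-np.sin(a),np.cos(a)],"dz",d[2])
t=r.read_camera("scene");cv2.imwrite("pics/s9.png",t['frame'][:,:,::-1])
E
```

```text
27.6667 [ 0.54340436 -0.12973271  0.09000661] [ 1.77913831  5.67656379 -9.20689102] 19.97512310743332 0.1767594972218798
dx 0.0385977248139264 dy 0.0006486651540926595 dz 0.06880661322438525
```

move_arm:
  rows: [0,0.8,-0.57,0,0,0,0.8,0,1.65,-1.06,0,0,0,0.8,0,2.6,-1.47,0,0,0,0.8,0,3.55,-1.8,0,0,0,0.8,0,4.5,-2.0,0,0,0,0.8,0,5.5,-2.13,0,0,0,0.8,0,6.5,-2.15,0,0,0,0.8,0,7.0,-2.1,0,0,0,0.8]

```text
time: 28.38
tool_pos: [0.5208, -0.0646, 0.1121]
ee_rot: [[-0.942, -0.335, 0.001], [-0.335, 0.942, -0.001], [-0.0, -0.001, -1.0]]
wrist_force: [-3.5, -4.1, 3.9]
opening: 0.173
finger_force: 20.0
```

move_arm:
  rows: [0,0.3,0.02,0,0,0,0.8,0,0.6,0.06,0,0,0,0.8,0,0.9,0.1,0,0,0,0.8,0,1.1,0.14,0,0,0,0.8,0,1.2,0.15,0,0,0,0.8,0,1.2,0.15,0,0,0,0.8,0,1.2,0.15,0,0,0,0.8]

```text
time: 28.97
tool_pos: [0.5174, -0.0551, 0.11]
ee_rot: [[-0.942, -0.334, 0.0], [-0.334, 0.942, -0.002], [0.001, -0.002, -1.0]]
wrist_force: [-1.4, -10.4, 2.8]
opening: 0.177
finger_force: 20.0
```

```bash
python3 - <<'E'
from h import *
o=r.observe();print(o['time'],o['tool_pos'],o['wrist_force'],o['finger_force'],o['opening'])
a=np.radians(109.5);d=o['tool_pos']-[.5569,-.1659,.0212];print("dx",d[:2]@[np.cos(a),np.sin(a)],"dy",d[:2]@[-np.sin(a),np.cos(a)],"dz",d[2])
E
```

```text
28.9667 [ 0.51735199 -0.05514307  0.11001136] [ -1.38482391 -10.36508402   2.81922337] 20.006209015846252 0.17666213168021977
dx 0.11760547150987394 dy 0.00030817165790886474 dz 0.08881135997595033
```

dx is 117.6 mm and the arm is pressing at about 10 N, so the handle is at the stop. Hold over 2 s with a slight push.

move_arm:
  rows: [0,0.15,0,0,0,0,0.8,0,0.15,0,0,0,0,0.8,0,0.15,0,0,0,0,0.8,0,0.15,0,0,0,0,0.8,0,0.15,0,0,0,0,0.8,0,0.15,0,0,0,0,0.8,0,0.15,0,0,0,0,0.8,0,0.15,0,0,0,0,0.8]

```text
time: 29.63
tool_pos: [0.5173, -0.055, 0.1101]
ee_rot: [[-0.943, -0.334, 0.001], [-0.334, 0.943, -0.004], [0.001, -0.004, -1.0]]
wrist_force: [0.8, -17.5, -0.5]
opening: 0.171
finger_force: 20.0
```

move_arm:
  rows: [0,0,0,0,0,0,0.8,0,0,0,0,0,0,0.8,0,0,0,0,0,0,0.8,0,0,0,0,0,0,0.8,0,0,0,0,0,0,0.8,0,0,0,0,0,0,0.8,0,0,0,0,0,0,0.8,0,0,0,0,0,0,0.8]

```text
time: 30.3
tool_pos: [0.5173, -0.055, 0.1101]
ee_rot: [[-0.943, -0.334, 0.001], [-0.334, 0.943, -0.004], [0.001, -0.004, -1.0]]
wrist_force: [1.2, -19.3, 0.4]
opening: 0.177
finger_force: 20.0
```

move_arm:
  rows: [0,0,0,0,0,0,0.8,0,0,0,0,0,0,0.8,0,0,0,0,0,0,0.8,0,0,0,0,0,0,0.8,0,0,0,0,0,0,0.8,0,0,0,0,0,0,0.8,0,0,0,0,0,0,0.8,0,0,0,0,0,0,0.8]

```text
time: 30.97
tool_pos: [0.5173, -0.055, 0.1101]
ee_rot: [[-0.943, -0.334, 0.001], [-0.334, 0.943, -0.004], [0.001, -0.004, -1.0]]
wrist_force: [1.1, -18.1, 0.5]
opening: 0.178
finger_force: 20.0
```

move_arm:
  rows: [0,0,0,0,0,0,0.8,0,0,0,0,0,0,0.8,0,0,0,0,0,0,0.8,0,0,0,0,0,0,0.8,0,0,0,0,0,0,0.8,0,0,0,0,0,0,0.8]

```text
time: 31.47
tool_pos: [0.5173, -0.055, 0.1101]
ee_rot: [[-0.943, -0.334, 0.001], [-0.334, 0.943, -0.004], [0.001, -0.004, -1.0]]
wrist_force: [1.4, -18.5, -0.5]
opening: 0.171
finger_force: 20.0
```

```bash
python3 - <<'E'
from h import *
s=r.read_camera("scene");t=r.read_camera("top")
P=np.array([.510,.1205]);a=np.radians(109.5);ex=np.array([np.cos(a),np.sin(a)]);ey=np.array([-ex[1],ex[0]])
L=lambda x,y,z:np.r_[P+ex*(x-160)/1e3+ey*y/1e3,z/1e3]
# is the clamp arm (grey) along its closed position, z 91, in both views?
for n,c in (("scene",s),("top",t)):
    p=pix(c,[L(x,0,91) for x in (60,85,110,135,155)]).round().astype(int)
    q=pix(c,[L(22,0,z) for z in (150,180,210)]).round().astype(int)
    print(n,[c['frame'][v,u].tolist() for u,v in p],"open pos",[c['frame'][v,u].tolist() for u,v in q])
E
```

```text
scene [[174, 177, 179], [165, 167, 168], [177, 178, 178], [179, 183, 185], [99, 97, 97]] open pos [[100, 75, 54], [96, 69, 45], [58, 50, 44]]
top [[86, 76, 63], [88, 77, 65], [86, 74, 61], [82, 70, 60], [169, 160, 141]] open pos [[98, 83, 72], [98, 85, 71], [102, 88, 73]]
```

Closed and locked for 2.5 s (the scene shows grey steel along the closed arm line). Swing back open.

move_arm:
  rows: [0,-1.0,-0.1,0,0,0,0.8,0,-2.0,-0.2,0,0,0,0.8,0,-3.0,-0.18,0,0,0,0.8,0,-4.0,-0.06,0,0,0,0.8,0,-4.95,0.16,0,0,0,0.8,0,-5.9,0.48,0,0,0,0.8,0,-6.8,0.89,0,0,0,0.8,0,-7.7,1.38,0,0,0,0.8]

```text
time: 32.23
tool_pos: [0.5433, -0.1256, 0.0956]
ee_rot: [[-0.943, -0.334, 0.001], [-0.334, 0.943, 0.0], [-0.001, -0.0, -1.0]]
wrist_force: [-1.8, 3.0, 2.5]
opening: 0.17
finger_force: 20.0
```

move_arm:
  rows: [0,-0.8,0.58,0,0,0,0.8,0,-1.55,1.24,0,0,0,0.8,0,-2.25,1.98,0,0,0,0.8,0,-2.85,2.77,0,0,0,0.8,0,-3.35,3.62,0,0,0,0.8,0,-3.8,4.52,0,0,0,0.8,0,-4.12,5.46,0,0,0,0.8,0,-4.38,6.43,0,0,0,0.8]

```text
time: 32.9
tool_pos: [0.5576, -0.1656, 0.0303]
ee_rot: [[-0.943, -0.334, 0.001], [-0.334, 0.943, 0.001], [-0.001, 0.001, -1.0]]
wrist_force: [0.6, 14.5, 1.6]
opening: 0.174
finger_force: 20.0
```

move_arm:
  rows: [0,-0.1,0.5,0,0,0,0.8,0,-0.1,1.0,0,0,0,0.8,0,-0.1,1.1,0,0,0,0.8,0,-0.1,1.1,0,0,0,0.8,0,-0.1,1.1,0,0,0,0.8,0,-0.1,1.1,0,0,0,0.8]

```text
time: 33.4
tool_pos: [0.5578, -0.1658, 0.022]
ee_rot: [[-0.942, -0.335, 0.001], [-0.335, 0.942, 0.001], [-0.002, 0.0, -1.0]]
wrist_force: [-7.0, 15.2, 22.3]
opening: 0.175
finger_force: 20.0
```

```bash
python3 - <<'E'
from h import *
o=r.observe();print(o['time'],o['tool_pos'],o['wrist_force'],o['finger_force'],o['opening'])
a=np.radians(109.5);d=o['tool_pos']-[.5569,-.1659,.0212];print("dx",d[:2]@[np.cos(a),np.sin(a)],"dy",d[:2]@[-np.sin(a),np.cos(a)],"dz",d[2])
E
```

```text
33.4 [ 0.55780999 -0.16584911  0.02196266] [-6.9765487  15.15632814 22.3066209 ] 20.01400798559189 0.1753089794070947
dx -0.00025578989413571737 dy -0.0008747810812508031 dz 0.0007626590904740264
```

At the open stop. Release, then rise.

move_arm:
  rows: [0,0.15,-0.1,0,0,0,0.8,0,0.15,-0.1,0,0,0,5,0,0.15,-0.1,0,0,0,5,0,0.15,-0.1,0,0,0,5,0,0.15,-0.1,0,0,0,5,0,0.15,-0.1,0,0,0,5,0,0.15,-0.1,0,0,0,5]

```text
time: 33.98
tool_pos: [0.5566, -0.166, 0.021]
ee_rot: [[-0.943, -0.334, -0.001], [-0.334, 0.943, -0.0], [0.001, 0.0, -1.0]]
wrist_force: [-0.2, 0.4, -0.2]
opening: 0.54
finger_force: 0.0
```

move_arm:
  rows: [0,0,-2,0,0,0,5,0,0,-5,0,0,0,5,0,0,-9,0,0,0,5,0,0,-13,0,0,0,5,0,0,-17,0,0,0,5,0,0,-21,0,0,0,5,0,0,-25,0,0,0,5,0,0,-27,0,0,0,5]

```text
time: 34.65
tool_pos: [0.5582, -0.1665, 0.2973]
ee_rot: [[-0.942, -0.334, 0.006], [-0.334, 0.942, -0.001], [-0.006, -0.003, -1.0]]
wrist_force: [0.9, -0.5, 0.8]
opening: 0.566
finger_force: 0.0
```

move_arm:
  rows: [0,0,0,0,0,0,5,0,0,0,0,0,0,5,0,0,0,0,0,0,5,0,0,0,0,0,0,5]

```text
time: 34.98
tool_pos: [0.5562, -0.1657, 0.2899]
ee_rot: [[-0.943, -0.334, -0.003], [-0.334, 0.943, 0.0], [0.002, 0.001, -1.0]]
wrist_force: [-0.5, -0.4, 0.1]
opening: 0.569
finger_force: 0.0
```

```bash
python3 - <<'E'
from h import *
o=r.observe();print(o['time'],o['tool_pos'],o['wrist_force'],o['opening'])
w=r.read_camera("wrist");t=r.read_camera("top")
P=np.array([.510,.1205]);a=np.radians(109.5);ex=np.array([np.cos(a),np.sin(a)]);ey=np.array([-ex[1],ex[0]])
g=w['frame'].astype(int);m=((g.max(2)<45)).astype(np.uint8);m[240:]=0
n,Lb,S,C=cv2.connectedComponentsWithStats(m)
for i in range(1,n):
    if 300<S[i,4]<6000:
        d=plane(w,[C[i]],.0715)[0][:2]-P; print(S[i],"local",(1e3*ex@d+160).round(1),(1e3*ey@d).round(1))
def patch(c,z,h=70,k=1.):
    x,y=np.meshgrid(np.arange(-h,h+1),np.arange(-h,h+1))
    X=np.c_[P[0]+(ex[0]*x+ey[0]*y).ravel()/1e3,P[1]+(ex[1]*x+ey[1]*y).ravel()/1e3,np.full(x.size,z)]
    p=pix(c,X).astype(np.float32).reshape(2*h+1,2*h+1,2); print("px",p[h,h]); return cv2.remap(c['frame'],p[...,0],p[...,1],cv2.INTER_LINEAR)
for n,c in(("top",t),("wrist",w)):
    for z in (.03,.042):
        g=cv2.GaussianBlur(cv2.cvtColor(patch(c,z),cv2.COLOR_RGB2GRAY),(3,3),0)
        print(n,z,cv2.HoughCircles(g,cv2.HOUGH_GRADIENT,1,80,param1=50,param2=9,minRadius=23,maxRadius=29),cv2.HoughCircles(g,cv2.HOUGH_GRADIENT,1,80,param1=50,param2=9,minRadius=31,maxRadius=39))
f=t['frame'].astype(int);m=((f.max(2)-f.min(2)<25)&(f.mean(2)>90)).astype(np.uint8)[200:275,160:240]
n,Lb,S,C=cv2.connectedComponentsWithStats(m)
for i in range(1,n):
    if S[i,4]>60: print("stone?",S[i],plane(t,[C[i]+[160,200]],.028).round(3))
E
```

```text
34.9833 [ 0.55616278 -0.16568004  0.28993888] [-0.52589564 -0.37790802  0.14756147] 0.5693236473749077
[252  89  37  37 997] local -190.9 117.5
[317 145  11  53 360] local -128.1 42.0
px [279.0877  225.74992]
top 0.03 None None
px [278.67868 225.25497]
top 0.042 None None
px [523.84296 191.84477]
wrist 0.03 [[[66.5 73.5 28.4]]] [[[68.5 68.5 35.1]]]
px [528.78973 194.27061]
wrist 0.042 [[[58.5 78.5 28.4]]] [[[62.5 72.5 36.5]]]
stone? [ 42  19  14  30 332] [[0.493 0.346 0.028]]
```

Handle open, rosette within tolerance of the ring, stone in the tray. Handing in.

```bash
python3 -c "
from plant import r
print(r.hand_in())"
```

```text
the job is handed in; nothing more can be done
None
```

I handed the job in at about 35 s, with no verdict returned: the stone is in the tray's wide compartment, the rosette is on the panel, and the handle is back open after about 2.5 s at its stop. The rosette measured about 2 mm off centre before clamping; afterwards I only had an oblique view (about 5 mm), and pad force and bystander positions weren't measured.

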